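# Fetch the swage block from behind the containers

## Robot

A 6-joint arm with a two-finger parallel gripper is mounted at the origin on the work surface. World frame = base frame: x ahead of the robot, y to its left, z up, the work surface at z = 0. Lengths are in mm, angles in rad, forces in N, time in s.
With the tool pointing down it reaches from about 275 to 750 mm from the base axis. Payload 10.2 kg.
Tool frame: the origin (TCP) lies at the very end of the fingers, on their centre line; the grasp point (between the pads) lies 19 mm behind it (ctrl.hold_point_z is the distance from the TCP to the grasp point, in mm); z points along the fingers, y is the direction in which the jaws open and shut (so a half turn about z gives the same grasp; the last joint's range is limited). The gripper opens to 85 mm and grips with 20 to 120 N. Pads are 22 mm wide; open, the fingers measure 114 mm over their backs; the gripper's body (76 mm by 85 mm) begins 54 mm behind the grasp point. The pads swing forward as they close: fully open they stand 13 mm farther back than shut.
Start: joints at [0.923, 0.313, 1.498, -0, 1.331, -0.223], TCP at [216.386, 478.339, 231.294] pointing down, gripper open.
Joint ranges: [-2.94, 2.94], [-0.97, 2.17], [0.19, 2.56], [-1.23, 4.37], [0.02, 3.11], [-2.88, 2.88]. Speed limits (rad/s): [2.39, 2.39, 3.01, 3.14, 3.14, 3.14].

## Interface

Orientations are given as a unit quaternion [w, x, y, z].
In Python, from rig import readout, cams, workorder, spotter, ctrl gives the robot as it stands.
- The arm moves only by the tool step_arm, never from a script. Its argument "plan" is text: rows parted by semicolons, each of 5 numbers parted by spaces: the shift along the tool's x, y, z in cm, then the turn about the tool's z in degrees, then the opening in per cent of the stroke, from 0 (shut) to 100 (fully open). In form: x y z twist gripper; .... A call has 1 to 10 rows; each row is the pose to reach, as a shift and turn from the pose commanded when the call began, along the tool's axes at that moment; what a row does not reach only later rows make up. A row lasts 1/10 s, in which the tool goes at most 50 mm and 8.59 degrees, less where a joint would pass 70% of its speed; a pose out of reach is approached as far as the arm can. A call with a gripper value outside its range is refused whole. The fingers move at their own pace and stop on an object; "grip_force" is the grip in N (left out, the last holds). Time passes only in rows, so rows that repeat a pose let the fingers close. It gives the time, the measured TCP pose, the force and the opening at its end, in the units of the state.
- readout.sense(): the state, without advancing time (a new reading comes with each control period).
- cams.capture(name): name is "scene" or "top" or "wrist"; returns (picture, depth): 384x512x3 uint8, red, green, blue; 384x512 float32, mm along the optical axis (not along the pixel's ray), 0 where there is no reading.
- cams.camera_info(name): a dict with "vfov" (degrees; the focal length in pixels is half the picture's height over the tangent of half this angle, whatever the lens; pixels are square), "cx", "cy" (the principal point, pixels), "rvec" (rotation vector, rad) and "tvec" (3), from world to camera coordinates, as OpenCV has them. Camera axes: x right, y down, z forward; pixel columns grow to the right and rows downward; lengths in mm; the calibration is good to about 2 mm. A picture is of the moment at which its call begins: read the wrist's pose just before it. camera_info takes no time and is no camera call; for the wrist camera it gives the pose at the moment of the call.
- workorder.finish_job(): hands the job in, once; it reports no verdict.
Trained networks look in the newest picture that a camera, given by its name, has taken for a name from the list of things; names that differ only in an ending like _2 or _b are one class to them, and where a whole thing is asked for, a point or a joint stands for the part that bears it (a point fixed in the world has none). Each returns a list of dicts, best first, with "conf" (0 to 1); they miss things now and then, are a little off and sometimes report something else, mostly with a low value. They report only what shows in the picture. A call takes as long as a camera call. They do not tell look-alikes from the thing itself.
- spotter.regions_of(camera, target): "pixels" (384x512 bool, what is visible of it) and "extent" ([centre column, centre row, width, height] in pixels, round what is visible of it).
The state is a dict: "time_s": time; "joints": joint angles; "dq": joint speeds; "tau": joint torques, N m; "eef_pos": TCP position; "ee_rot": TCP orientation; "force": force on the tool from outside, world axes, zero at the start; "wrist_torque": the same for the moment, N m; "grip_width": opening from 0.0 (shut) to 1.0 (fully open).
Only numpy, scipy, OpenCV 4.12 (cv2) and the standard library are available. Lean on these libraries where they do the work, as an engineer would, in place of code of your own. Each camera call takes 0.05 s, during which the arm holds its last target. There are 200 camera calls.

## Task

The long grooved steel block lies in the wooden caddy behind three containers that block the way to it: stand all three upright on the light wooden board first, well inside its edges, then set the block down in the middle of the dark steel plate, lengthways along it. When the block is there, put each container back upright on the same spot in the caddy where it stood at the start; tip nothing over and leave the wax pot where it is.

Things in the scene. Friction and masses are not known exactly. Their poses are not given: they have to be found in the camera images.
- jar: brown glass jar with black cap, round, the tallest and slimmest of the three containers: diameter 38 mm, height 80 mm, 0.11 kg. Origin: centre of the underside; z is up.
- square_tin: square aluminium tin with a lid, 42 x 42 mm (lid 44 x 44 mm, from height 58 mm up), height 70 mm, 0.13 kg; its faces look along its own x and y. Origin: centre of the underside; z is up.
- low_tin: round steel tin, the lowest and widest of the three containers: diameter 47 mm (lid 48 mm, from height 42 mm up), height 58 mm, 0.14 kg. Origin: centre of the underside; z is up.
- swage_block: long steel block with grooves across its top, 36 (its x) x 110 (its y) x 26 mm high, solid up to 16 mm, about 0.7 kg; it lies in the caddy behind the containers, too close for a finger to fit in front of it; grip it across its 36 mm width. Origin: centre of the underside; z is up.
- caddy: fixed wooden tray (mm) 170 (its x) x 220 (its y); floor top at z = 8; rims 6 thick, front and sides up to z = 23, back (+x, far from the robot) up to z = 40. The containers stand in a row along y at its x = -36, near y = -58, 0, 58 (dark stains), in any order; the block lies near x = 13, y = 0, 45 free behind it. Origin: centre of the underside.
- board: fixed light wooden soldering board 130 (its x) x 200 (its y) x 12 mm thick, flat: the side area for the containers; on the robot's left or right, the steel plate being on the other side. Origin: centre of the underside.
- plate: fixed dark steel plate 130 (its x) x 200 (its y, its length) x 4 mm thick, flat: where the block goes. Origin: centre of the underside.
- wax_pot: small clear pot with yellow top, diameter 30 mm, height 23 mm, loose, in the back left corner of the caddy beside the end of the block: not to be moved. Origin: centre of the underside; z is up.
Not all that is in view belongs to the job. What is shaped like the square_tin but purple is not meant. What is shaped like the low_tin but turquoise is not meant.

How it is judged (in metres and radians):
On the way, in this order (a step that is already met when the one before it is completed fails the run):
1. all three containers stand upright on the light wooden board, the grooved block still in its place (distance of swage_block from where it was at the start of the episode below 0.012 m and x of jar in the frame of board between -0.05 and 0.05 m and y of jar in the frame of board between -0.085 and 0.085 m and z of jar in the frame of board between 0.009 and 0.016 m and angle between each of jar, square_tin, low_tin's own z axis and vertical below 0.12 rad and linear speed of each of jar, square_tin, low_tin below 0.03 m/s and x of square_tin in the frame of board between -0.05 and 0.05 m and y of square_tin in the frame of board between -0.085 and 0.085 m and z of square_tin in the frame of board between 0.009 and 0.016 m and x of low_tin in the frame of board between -0.05 and 0.05 m and y of low_tin in the frame of board between -0.085 and 0.085 m and z of low_tin in the frame of board between 0.009 and 0.016 m), for 0.2 s.
2. the grooved block lies in the middle of the steel plate, lengthways, let go (horizontal distance between swage_block and plate below 0.015 m and angle between the y axis of swage_block and the y axis of plate, either way round below 0.15 rad and z of swage_block in the frame of plate between 0.001 and 0.008 m and angle between swage_block's own z axis and vertical below 0.1 rad and linear speed of swage_block below 0.03 m/s and contact force between the fingers and swage_block below 0.2 N), for 0.2 s.
At the end, for the whole second after the job is handed in: The block lies flat on the steel plate, its centre within 15 mm of the plate's centre and its length within 0.15 rad of the plate's length; each container stands upright within 15 mm of where it stood at the start; all at rest (horizontal distance between swage_block and plate below 0.015 m and angle between the y axis of swage_block and the y axis of plate, either way round below 0.15 rad and z of swage_block in the frame of plate between 0.001 and 0.008 m and angle between each of swage_block, jar, square_tin, low_tin's own z axis and vertical below 0.1 rad and linear speed of each of swage_block, jar, square_tin, low_tin below 0.03 m/s and distance of each of jar, square_tin, low_tin from where it was at the start of the episode below 0.015 m); the robot touches nothing.
It fails at once if a container was tipped over (angle between any of jar, square_tin, low_tin's own z axis and vertical above 0.6 rad).
It fails at once if the wax pot was moved more than 15 mm (distance of wax_pot from where it was at the start of the episode above 0.015 m).
It also fails if it takes over 141 s, if anything falls off the work surface, if the arm or the gripper's body presses on something with over 40 N, if the wrist force passes 120 N, or if a joint passes its speed limit or range.

## Working session

There is one attempt and no reset: what is moved stays moved. The work goes in short steps, Python scripts to look and compute and a tool call to move; the robot and the scene stay as the last step left them, time stands still between calls to the robot, and variables do not carry over. Pictures are saved under pics/ and viewed, about 12 in all and at most 16, crops included, and the job is handed in when it is done.

Besides the shell and the picture viewer there is one more tool, called after "Request:" as name(argument=value, ...) on one line, values as JSON. step_arm: Moves the arm, as the interface text tells. Its arguments: {"type":"object","properties":{"plan":{"type":"string"},"grip_force":{"type":"number"}},"required":["plan"]}

```bash
ls; mkdir -p pics; cat > h.py <<'E'
import numpy as np, cv2
from rig import readout, cams, workorder, spotter, ctrl
def K(i):
    f=192/np.tan(np.radians(i['vfov'])/2); return f,i['cx'],i['cy']
def cloud(name,i,d):
    f,cx,cy=K(i); R=cv2.Rodrigues(np.array(i['rvec'],float))[0]; t=np.array(i['tvec'],float).ravel()
    v,u=np.mgrid[:384,:512]; P=np.dstack([(u-cx)/f*d,(v-cy)/f*d,d]).reshape(-1,3)
    W=(P-t)@R; W=W.reshape(384,512,3); W[d<=0]=np.nan; return W
def cap(name):
    i=cams.camera_info(name); p,d=cams.capture(name); return p,d,i,cloud(name,i,d)
E
python3 - <<'E'
from h import *
s=readout.sense(); print(s['time_s'],s['eef_pos'],s['ee_rot'],s['grip_width'],ctrl.hold_point_z)
for n in ['scene','top']:
    p,d,i,W=cap(n); cv2.imwrite(f'pics/{n}0.png',p[:,:,::-1]); np.savez(f'{n}0.npz',p=p,W=W)
    print(n,i)
    for o in ['jar','square_tin','low_tin','swage_block','caddy','board','plate','wax_pot']:
        for r in spotter.regions_of(n,o)[:3]:
            m=r['pixels']; q=W[m]; q=q[~np.isnan(q[:,0])]
            top=q[q[:,2]>np.percentile(q[:,2],95)-4]
            print(o,round(r['conf'],2),np.round(r['extent']),m.sum(),'med',np.round(np.median(q,0)),'top',np.round(top.mean(0),1),'mid',np.round((top.max(0)+top.min(0))/2,1),'rng',np.round(np.ptp(top,0)))
E
```

```text
pics
0.0 [216.21105739 478.1269859  230.72121867] [-2.70048525e-04  2.10790558e-01  9.77531032e-01 -5.91762547e-04] 1.004264869318515 18.700000000000003
scene {'vfov': 47.37567064998893, 'cx': 257.68734674245025, 'cy': 186.00565742416714, 'rvec': array([ 1.32317127,  2.38475198, -0.75515238]), 'tvec': array([ 284.46410359, -356.31814441, 1288.81343269])}
jar 0.89 [252. 174.  19.  30.] 535 med [545. -15.  67.] top [535.7 -19.5  88. ] mid [534.5 -19.7  88.2] rng [38. 36.  5.]
square_tin 0.94 [165. 166.  28.  36.] 751 med [ 628. -193.   56.] top [ 620.6 -201.6   70.1] mid [ 619.8 -201.4   70.6] rng [45. 47.  6.]
square_tin 0.85 [232. 168.  23.  39.] 687 med [551. -69.  68.] top [540.4 -74.3  78.3] mid [539.6 -75.   78.8] rng [47. 48.  6.]
square_tin 0.81 [282. 144.  26.  32.] 647 med [426. -11.  57.] top [417.5 -17.3  70.2] mid [417.7 -16.3  71.2] rng [52. 57.  7.]
low_tin 0.62 [276. 190.  25.  27.] 598 med [544.  44.  63.] top [533.8  40.2  66.2] mid [533.8  40.1  66.7] rng [47. 47.  6.]
low_tin 0.57 [325. 218.  24.  30.] 634 med [551. 172.  56.] top [540.4 169.4  58.2] mid [539.5 169.
[... 1972 characters left out ...]
-16.5  35.6] mid [581.5 -20.1  56.5] rng [ 48. 111.  47.]
caddy 0.87 [265. 181.  95.  76.] 4301 med [587. -14.  10.] top [643.8 -12.   41.9] mid [591.1 -10.6  62.6] rng [143. 211.  56.]
caddy 0.67 [233. 167.  11.  14.] 118 med [611.  70.  31.] top [611.7  70.4  31.8] mid [612.2  70.5  33.1] rng [28. 25.  6.]
board 0.88 [390. 218.  88.  64.] 4284 med [ 478. -320.   13.] top [ 478.1 -321.    13.4] mid [ 478.4 -321.2   15.4] rng [149. 210.   8.]
plate 0.77 [129. 226.  83.  57.] 3997 med [468. 330.   5.] top [468.6 329.8   5.6] mid [469.1 331.4   7.7] rng [140. 203.   8.]
wax_pot 0.68 [232. 166.  11.  12.] 133 med [614.  70.  31.] top [611.8  70.6  31.8] mid [612.2  70.5  33.1] rng [28. 25.  6.]
```

```bash
python3 - <<'E'
from h import *
z=np.load('top0.npz'); p=z['p'];W=z['W']
a=cv2.resize(p[120:280,80:450],None,fx=2.1,fy=2.1,interpolation=cv2.INTER_CUBIC)
s=np.load('scene0.npz')['p'][90:300,110:480]
b=cv2.resize(s,(a.shape[1],int(210*2.1*.56)),interpolation=cv2.INTER_CUBIC) if 0 else cv2.resize(s[20:],None,fx=2.1,fy=1.3)
cv2.imwrite('pics/a.png',np.vstack([a,b])[:600,:,::-1])
def rect(m,n):
    q=W[m][:,:2].astype(np.float32); 
    q=q[~np.isnan(q[:,0])]
    r=cv2.minAreaRect(q); 
    print(n,np.round(r[0],1),np.round(r[1],1),round(r[2],1),len(q))
x,y,zz=W[...,0],W[...,1],W[...,2]
def big(m):
    m=m.astype(np.uint8); k,l,st,c=cv2.connectedComponentsWithStats(m); j=1+st[1:,4].argmax(); return l==j
rect(big((y<-200)&(zz>9)&(zz<18)&(x<580)&(x>380)),'board')
g=p.astype(int).sum(2)
rect(big((y>200)&(zz>2.5)&(zz<10)&(x<580)&(x>360)&(g<330)),'plate')
cad=big((abs(y+10)<140)&(x>450)&(x<680)&(zz>4)&(zz<100)&~((zz>45)&((abs(y+10)>105))))
rect(cad,'caddy')
rect(big((zz>26)&(zz<38)&(x>565)&(x<615)&(y>-80)&(y<45)),'block')
for n,c in [('sq',(540,-75)),('jar',(534,-20)),('low',(533,40)),('dec1',(619,-202)),('dec2',(416,-18)),('dec3',(540,169))]:
    m=(np.hypot(x-c[0],y-c[1])<38)&(zz>50)
    m&=zz>np.nanpercentile(zz[m],60)-4
    rect(big(m),n)
    print(p[big(m)].mean(0).round(), np.round(np.nanmedian(zz[m]),1))
E
```

```text
board [ 479.2 -321.6] [129.8 201.5] 7.4 4152
plate [469.9 330. ] [201.1 129.7] 85.7 3752
caddy [579.5 -13.5] [185.  232.4] 4.1 6085
block [584.2  14.5] [36.4 40. ] 4.7 192
sq [540.3 -75.7] [44.4 43.8] 7.6 346
[161. 151. 136.] 78.6
jar [535.3 -20.3] [34.8 34.6] 43.7 196
[24. 21. 18.] 88.9
low [532.5  40.5] [45.5 45.2] 0.1 311
[137. 137. 122.] 66.8
dec1 [ 619.9 -202. ] [43.8 44.5] 88.3 332
[ 92.  39. 105.] 70.8
dec2 [416.1 -18. ] [43.9 43.6] 60.3 361
[ 96.  42. 109.] 70.5
dec3 [539.7 167.7] [44.1 45.3] 0.2 297
[  6. 120. 106.] 58.9
```

View pics/a.png

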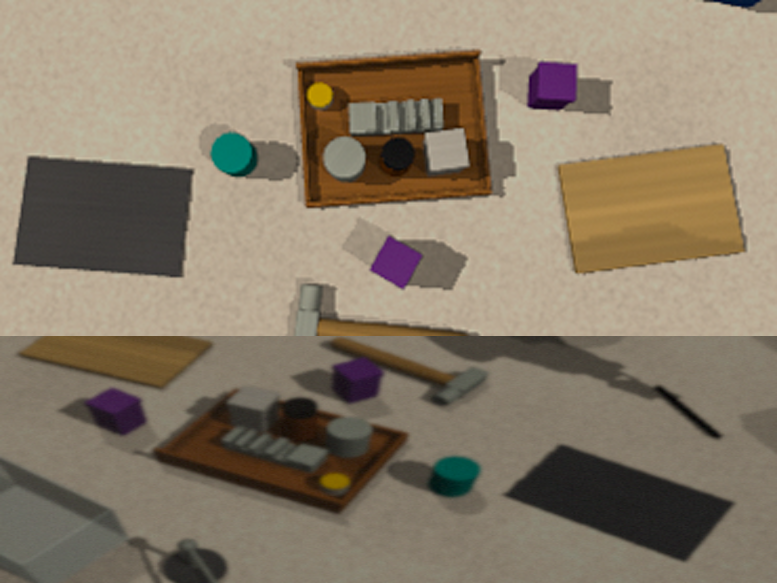

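The crop of the top view shows three candidates for the square tin. The bare aluminium one is in the caddy at crop (447,150). The two purple ones at (553,85) and (397,262) are look-alikes, so I leave them. The low tin is the grey one in the caddy at (345,158), and the turquoise one at (234,153) is the look-alike. The black-capped jar is at (398,155). The board is on the right and the plate on the left. This crop also serves as the confirmation.

```bash
cat > go.py <<'E'
import sys
from h import *
from scipy.spatial.transform import Rotation as Ro
def go(x,y,z,phi,q=False):
    s=readout.sense(); w,a,b,c=s['ee_rot']; R=Ro.from_quat([a,b,c,w]).as_matrix(); p=np.array(s['eef_pos'])
    cur=np.degrees(np.arctan2(R[1,1],R[0,1])); d=(phi-cur+90)%180-90
    print('t',round(s['time_s'],2),'at',np.round(p,1),'phi',round(cur,1),'F',np.round(s['force'],1),'g',round(s['grip_width'],2))
    # axes with exact downward tool
    print('  cm',np.round(R.T@(np.array([x,y,z])-p)/10,2),'twist',round(-d,1))
if __name__=='__main__': go(*map(float,sys.argv[1:]))
E
python3 go.py 540.3 -75.7 140 6
```

```text
t 0.9 at [216.4 478.3 231.3] phi 65.7 F [ 0.1 -0.  -1. ] g 1.0
  cm [-52.35 -37.13   9.13] twist 59.7
```

Request:
step_arm(plan="-52.35 -37.1 2 59.7 100;-52.35 -37.1 2 59.7 100;-52.35 -37.1 2 59.7 100;-52.35 -37.1 2 59.7 100;-52.35 -37.1 2 59.7 100;-52.35 -37.1 2 59.7 100;-52.35 -37.1 2 59.7 100;-52.35 -37.1 2 59.7 100;-52.35 -37.1 2 59.7 100;-52.35 -37.1 2 59.7 100", grip_force=40)

```text
time_s: 1.9
eef_pos: [469.5, 44.9, 215.9]
ee_rot: [0.0, 0.67, 0.743, 0.0]
force: [-0.2, 1.7, -0.3]
grip_width: 1.002
```

```bash
python3 go.py 540.3 -75.7 140 6
```

```text
t 1.9 at [469.5  44.9 215.9] phi 5.9 F [-0.2  1.7 -0.3] g 1.0
  cm [-12.73   5.79   7.59] twist -0.1
```

Request:
step_arm(plan="-12.7 5.8 3 0 100;-12.7 5.8 5 0 100;-12.7 5.8 7 0 100;-12.7 5.8 7 0 100;-12.7 5.8 7 0 100;-12.7 5.8 7 0 100")

```text
time_s: 2.5
eef_pos: [539.7, -72.5, 146.7]
ee_rot: [0.0, 0.669, 0.743, 0.0]
force: [-0.1, -0.4, 0.9]
grip_width: 0.999
```

```bash
python3 - <<'E'
from h import *
p,d,i,W=cap('wrist'); cv2.imwrite('pics/w1.png',p[:,:,::-1]); np.savez('w1.npz',p=p,W=W)
x,y,z=W[...,0],W[...,1],W[...,2]
def rect(m,n):
    m=m.astype(np.uint8); k,l,st,c=cv2.connectedComponentsWithStats(m); m=l==1+st[1:,4].argmax()
    q=W[m][:,:2].astype(np.float32); r=cv2.minAreaRect(q); c=cv2.minEnclosingCircle(q)
    print(n,np.round(r[0],1),np.round(r[1],1),round(r[2],1),len(q),np.round(c[0],1),round(c[1],1),np.round(np.median(W[m],0),1))
for n,c,zt in [('sq',(540,-75),78),('jar',(535,-20),88),('low',(533,40),66)]:
    m=(np.hypot(x-c[0],y-c[1])<36)&(abs(z-zt)<4)
    if m.sum()>20: rect(m,n)
rect((z>20)&(z<38)&(x>564)&(x<612)&(y>-90)&(y<50),'block')
print([np.round(W[v,u]) for v,u in [(20,20),(20,490),(370,20),(370,490),(192,256)]])
E
python3 go.py 540.3 -75.7 53 6
```

```text
sq [537.5 -74.7] [43.4 44.1] 7.5 3670 [537.8 -74.7] 30.1 [537.6 -73.3  77.3]
jar [532.6 -19.5] [35.9 36. ] 49.1 2688 [532.5 -19.7] 18.3 [532.4 -19.1  87.3]
low [530.8  37.3] [47.4 42.2] 6.9 4467 [530.6  40.1] 23.9 [530.8  39.3  65.4]
block [583.8 -19.2] [ 36.3 110. ] 3.3 6495 [584.  -19.3] 57.6 [583.3 -14.8  32.7]
[array([346.,  39.,  11.]), array([717.,  80.,   0.]), array([474., -80., 216.]), array([606., -66., 216.]), array([541., -61.,  78.])]
t 2.55 at [539.8 -72.3 147.1] phi 6.0 F [ 0.4  0.1 -0. ] g 1.0
  cm [-0.34 -0.    9.41] twist 0.0
```

View pics/w1.png

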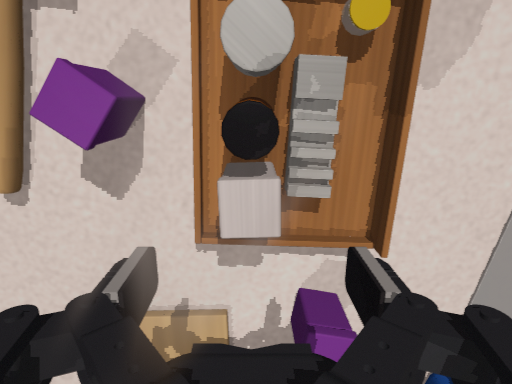

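The wrist view shows the bare square tin at (250,205) in front of the block, with the jar at (250,130) and the low tin at (257,33). The jaws open across the row, clear of the neighbours. Next I descend onto the lid.

Request:
step_arm(plan="-0.3 -0.1 4 -1 100;-0.3 -0.1 7 -1 100;-0.3 -0.1 9.5 -1 100;-0.3 -0.1 9.5 -1 100;-0.3 -0.1 9.5 -1 40;-0.3 -0.1 9.5 -1 40;-0.3 -0.1 9.5 -1 40;-0.3 -0.1 9.5 -1 40;-0.3 -0.1 9.5 -1 40;-0.3 -0.1 9.5 -1 40")

```text
time_s: 3.55
eef_pos: [539.8, -76.5, 52.5]
ee_rot: [0.001, 0.663, 0.749, 0.001]
force: [-2.4, 0.8, 7.2]
grip_width: 0.511
```

Request:
step_arm(plan="0 0 -1 0 30;0 0 -4 0 30;0 0 -8 0 30;0 0 -10 0 30;0 0 -10 0 30")

```text
time_s: 4.05
eef_pos: [540.3, -76.8, 154.4]
ee_rot: [0.003, 0.663, 0.749, 0.001]
force: [-0.2, -1.2, -1.1]
grip_width: 0.504
```

```bash
python3 go.py 486.3 -376 152 7.4
```

```text
t 4.05 at [540.3 -76.8 154.4] phi 7.0 F [-0.2 -1.2 -1.1] g 0.5
  cm [-29.04  -9.     0.28] twist -0.4
```

Request:
step_arm(plan="-3 -1 0 0 30;-7 -2.2 0 0 30;-11 -3.4 0 0 30;-15 -4.6 0 0 30;-19 -5.9 0 0 30;-23 -7.1 0 0 30;-27 -8.4 0 0 30;-29 -9 0 -0.4 30;-29 -9 0 -0.4 30;-29 -9 0 -0.4 30")

```text
time_s: 5.05
eef_pos: [484.5, -374.6, 149.7]
ee_rot: [-0.001, 0.66, 0.751, 0.0]
force: [-0.3, 0.7, -1.2]
grip_width: 0.506
```

```bash
python3 go.py 486.3 -376 57 7.4
```

```text
t 5.05 at [ 484.5 -374.6  149.7] phi 7.3 F [-0.3  0.7 -1.2] g 0.51
  cm [-0.18  0.17  9.27] twist -0.1
```

Request:
step_arm(plan="-0.1 0.1 3 0 30;-0.1 0.1 6 0 30;-0.1 0.1 8 0 30;-0.1 0.1 8.7 0 30;-0.1 0.1 8.9 0 30;-0.1 0.1 8.9 0 30;-0.1 0.1 8.9 0 30")

```text
time_s: 5.75
eef_pos: [486.4, -376.2, 63.0]
ee_rot: [0.001, 0.66, 0.751, -0.0]
force: [0.6, 0.0, -1.6]
grip_width: 0.507
```

Request:
step_arm(plan="0 0 0.3 0 30;0 0 0.5 0 30;0 0 0.6 0 30;0 0 0.6 0 30;0 0 0.65 0 30")

```text
time_s: 6.25
eef_pos: [486.0, -376.3, 56.5]
ee_rot: [0.0, 0.66, 0.751, -0.0]
force: [-3.9, 2.1, 11.8]
grip_width: 0.508
```

Contact on the board. Release and rise.

Request:
step_arm(plan="0 0 0 0 70;0 0 0 0 100;0 0 0 0 100;0 0 0 0 100;0 0 -3 0 100;0 0 -7 0 100;0 0 -9 0 100;0 0 -9 0 100")

```text
time_s: 7.05
eef_pos: [486.9, -377.0, 148.4]
ee_rot: [0.003, 0.66, 0.751, -0.0]
force: [0.2, -0.2, -0.3]
grip_width: 1.001
```

```bash
python3 go.py 534 -20 145 4
```

```text
t 7.05 at [ 486.9 -377.   148.4] phi 7.4 F [ 0.2 -0.2 -0.3] g 1.0
  cm [34.8   9.25  0.2 ] twist 3.4
```

Request:
step_arm(plan="5 1.3 0 3.4 100;9 2.4 0 3.4 100;14 3.7 0 3.4 100;19 5 0 3.4 100;24 6.4 0 3.4 100;29 7.7 0 3.4 100;33 8.8 0 3.4 100;34.8 9.25 0 3.4 100;34.8 9.25 0 3.4 100;34.8 9.25 0 3.4 100")

```text
time_s: 8.05
eef_pos: [532.8, -19.3, 144.4]
ee_rot: [-0.0, 0.682, 0.731, -0.0]
force: [0.5, -1.2, -0.2]
grip_width: 0.997
```

```bash
python3 go.py 534 -20 41 4
```

```text
t 8.05 at [532.8 -19.3 144.4] phi 4.0 F [ 0.5 -1.2 -0.2] g 1.0
  cm [-0.08  0.13 10.34] twist -0.0
```

Request:
step_arm(plan="-0.1 0.05 4 0 100;-0.1 0.05 8 0 100;-0.1 0.05 10.4 0 100;-0.1 0.05 10.4 0 100;-0.1 0.05 10.4 0 60;-0.1 0.05 10.4 0 40;-0.1 0.05 10.4 0 30;-0.1 0.05 10.4 0 30;-0.1 0.05 10.4 0 30;-0.1 0.05 10.4 0 30")

```text
time_s: 9.05
eef_pos: [534.3, -20.3, 42.6]
ee_rot: [0.001, 0.682, 0.731, 0.0]
force: [-2.0, -1.4, 5.4]
grip_width: 0.435
```

Request:
step_arm(plan="0 0 -1 0 30;0 0 -4 0 30;0 0 -8 0 30;0 0 -11 0 30;0 0 -11 0 30")

```text
time_s: 9.55
eef_pos: [535.5, -20.3, 156.1]
ee_rot: [0.004, 0.682, 0.731, 0.002]
force: [0.6, -0.5, -1.7]
grip_width: 0.432
```

```bash
python3 go.py 479 -321.5 150 7.4
```

```text
t 9.55 at [535.5 -20.3 156.1] phi 4.0 F [ 0.6 -0.5 -1.7] g 0.43
  cm [-29.65  -7.73   0.63] twist -3.4
```

Request:
step_arm(plan="-3 -0.8 0 -3.4 30;-7 -1.8 0 -3.4 30;-11 -2.9 0 -3.4 30;-15 -3.9 0 -3.4 30;-19 -5 0 -3.4 30;-23 -6 0 -3.4 30;-27 -7 0 -3.4 30;-29.6 -7.7 0 -3.4 30;-29.6 -7.7 0 -3.4 30;-29.6 -7.7 0 -3.4 30")

```text
time_s: 10.55
eef_pos: [476.9, -320.2, 150.6]
ee_rot: [-0.001, 0.661, 0.751, 0.0]
force: [-1.1, -0.7, -1.9]
grip_width: 0.431
```

Request:
step_arm(plan="0 0 3 0 30;0 0 6 0 30;0 0 8.5 0 30;0 0 9.5 0 30;0 0 10 0 30;0 0 10 0 30;0 0 10 0 30")

```text
time_s: 11.25
eef_pos: [477.8, -320.8, 52.4]
ee_rot: [0.001, 0.66, 0.751, -0.0]
force: [-0.1, -0.2, -0.6]
grip_width: 0.431
```

```bash
python3 go.py 479 -321.5 46.5 7.4
```

```text
t 11.25 at [ 477.8 -320.8   52.4] phi 7.4 F [-0.1 -0.2 -0.6] g 0.43
  cm [-0.08  0.11  0.59] twist -0.0
```

Request:
step_arm(plan="0 0 0.3 0 30;0 0 0.5 0 30;0 0 0.6 0 30;0 0 0.6 0 30")

```text
time_s: 11.65
eef_pos: [477.5, -320.9, 46.6]
ee_rot: [0.001, 0.66, 0.751, -0.0]
force: [-3.3, 0.9, 8.5]
grip_width: 0.426
```

Request:
step_arm(plan="0 0 0 0 70;0 0 0 0 100;0 0 0 0 100;0 0 0 0 100;0 0 -3 0 100;0 0 -7 0 100;0 0 -10 0 100;0 0 -10 0 100")

```text
time_s: 12.45
eef_pos: [478.6, -321.9, 149.5]
ee_rot: [0.004, 0.66, 0.751, -0.0]
force: [0.2, 0.2, -0.0]
grip_width: 1.0
```

```bash
python3 go.py 532 40.2 140 4
```

```text
t 12.45 at [ 478.6 -321.9  149.5] phi 7.4 F [ 0.2  0.2 -0. ] g 1.0
  cm [35.23  9.93  0.77] twist 3.4
```

Request:
step_arm(plan="5 1.4 0 3.4 100;9 2.5 0 3.4 100;14 3.9 0 3.4 100;19 5.3 0 3.4 100;24 6.8 0 3.4 100;29 8.2 0 3.4 100;33 9.3 0 3.4 100;35.2 9.9 0 3.4 100;35.2 9.9 0 3.4 100;35.2 9.9 0 3.4 100")

```text
time_s: 13.45
eef_pos: [530.1, 41.1, 144.5]
ee_rot: [-0.0, 0.682, 0.731, -0.0]
force: [-0.3, 0.3, -0.3]
grip_width: 0.998
```

```bash
python3 go.py 532 40.2 38 4
```

```text
t 13.45 at [530.1  41.1 144.5] phi 4.0 F [-0.3  0.3 -0.3] g 1.0
  cm [-0.11  0.2  10.65] twist 0.0
```

Request:
step_arm(plan="-0.1 0.1 4 0 100;-0.1 0.1 8 0 100;-0.1 0.1 10.7 0 100;-0.1 0.1 10.7 0 100;-0.1 0.1 10.7 0 70;-0.1 0.1 10.7 0 50;-0.1 0.1 10.7 0 35;-0.1 0.1 10.7 0 35;-0.1 0.1 10.7 0 35;-0.1 0.1 10.7 0 35")

```text
time_s: 14.45
eef_pos: [532.4, 39.9, 40.0]
ee_rot: [0.001, 0.682, 0.731, 0.001]
force: [-1.9, -0.1, 5.8]
grip_width: 0.549
```

Request:
step_arm(plan="0 0 -1 0 35;0 0 -4 0 35;0 0 -8 0 35;0 0 -11 0 35;0 0 -11 0 35")

```text
time_s: 14.95
eef_pos: [533.4, 40.1, 153.4]
ee_rot: [0.004, 0.682, 0.731, 0.003]
force: [0.8, 0.4, -1.4]
grip_width: 0.546
```

```bash
python3 go.py 472 -266 150 7.4
```

```text
t 14.95 at [533.4  40.1 153.4] phi 4.0 F [ 0.8  0.4 -1.4] g 0.55
  cm [-30.11  -8.25   0.32] twist -3.4
```

Request:
step_arm(plan="-3 -0.8 0 -3.4 35;-7 -1.9 0 -3.4 35;-11 -3 0 -3.4 35;-15 -4.1 0 -3.4 35;-19 -5.2 0 -3.4 35;-23 -6.3 0 -3.4 35;-27 -7.4 0 -3.4 35;-30 -8.2 0 -3.4 35;-30 -8.2 0 -3.4 35;-30 -8.2 0 -3.4 35")

```text
time_s: 15.95
eef_pos: [469.9, -264.6, 147.9]
ee_rot: [-0.001, 0.661, 0.751, 0.0]
force: [-0.2, -0.2, -0.9]
grip_width: 0.546
```

Request:
step_arm(plan="0 0 3 0 35;0 0 6 0 35;0 0 8.5 0 35;0 0 9.5 0 35;0 0 10 0 35;0 0 10 0 35;0 0 10 0 35")

```text
time_s: 16.65
eef_pos: [470.9, -264.9, 49.3]
ee_rot: [0.001, 0.66, 0.751, 0.0]
force: [0.2, 0.5, -0.6]
grip_width: 0.544
```

```bash
python3 go.py 472 -266 44 7.4
```

```text
t 16.65 at [ 470.9 -264.9   49.3] phi 7.4 F [ 0.2  0.5 -0.6] g 0.54
  cm [-0.13  0.09  0.53] twist -0.0
```

Request:
step_arm(plan="0 0 0.3 0 35;0 0 0.5 0 35;0 0 0.55 0 35;0 0 0.55 0 35")

```text
time_s: 17.05
eef_pos: [470.6, -265.1, 44.0]
ee_rot: [0.001, 0.66, 0.751, -0.0]
force: [-3.9, 2.8, 9.9]
grip_width: 0.547
```

Request:
step_arm(plan="0 0 0 0 70;0 0 0 0 100;0 0 0 0 100;0 0 0 0 100;0 0 -3 0 100;0 0 -7 0 100;0 0 -11 0 100;0 0 -11 0 100")

```text
time_s: 17.85
eef_pos: [472.1, -266.2, 157.8]
ee_rot: [0.005, 0.66, 0.751, -0.0]
force: [0.2, 0.6, -0.6]
grip_width: 1.007
```

```bash
python3 go.py 584.5 -19.2 140 3.8
```

```text
t 17.85 at [ 472.1 -266.2  157.8] phi 7.4 F [ 0.2  0.6 -0.6] g 1.01
  cm [23.06 14.3   1.71] twist 3.6
```

Request:
step_arm(plan="4 2.5 0 3.6 65;8 5 0 3.6 65;12 7.5 0 3.6 65;16 10 0 3.6 65;20 12.5 0 3.6 65;23 14.3 0 3.6 65;23 14.3 0 3.6 65;23 14.3 0 3.6 65;23 14.3 0 3.6 65")

```text
time_s: 18.75
eef_pos: [582.3, -19.1, 152.3]
ee_rot: [-0.0, 0.684, 0.73, -0.0]
force: [-0.1, -0.1, -0.1]
grip_width: 0.649
```

```bash
cat > chk.py <<'E'
from h import *
p,d,i,W=cap('top'); cv2.imwrite('pics/t1.png',p[:,:,::-1])
for n in ['jar','square_tin','low_tin','wax_pot']:
    for r in spotter.regions_of('top',n):
        if r['conf']<.3: continue
        q=W[r['pixels']]; q=q[~np.isnan(q[:,0])]; m=q[:,2]>np.percentile(q[:,2],80)-4; q=q[m]
        c=cv2.minAreaRect(q[:,:2].astype(np.float32))
        print(n,round(r['conf'],2),np.round(c[0],1),np.round(c[1]),round(c[2]),'z',round(np.median(q[:,2]),1),p[r['pixels']].mean(0).round())
E
python3 chk.py; python3 - <<'E'
from h import *
p,d,i,W=cap('wrist'); cv2.imwrite('pics/w2.png',p[:,:,::-1]); x,y,z=W[...,0],W[...,1],W[...,2]
m=((z>20)&(z<38)&(x>560)&(x<612)&(y>-90)&(y<50)).astype(np.uint8); k,l,st,c=cv2.connectedComponentsWithStats(m); m=l==1+st[1:,4].argmax()
r=cv2.minAreaRect(W[m][:,:2].astype(np.float32)); print('block',r)
E
python3 go.py 584.5 -19.2 12 3.8
```

```text
jar 0.74 [ 478.7 -319.6] [33. 36.] 30 z 92.9 [35. 23. 11.]
jar 0.73 [558.5 -54.9] [170.  99.] 79 z 24.1 [125.  78.  33.]
square_tin 0.96 [ 484.4 -362.1] [44. 71.] 8 z 82.8 [101.  95.  85.]
square_tin 0.8 [ 619.8 -202.3] [43. 44.] 86 z 71.0 [79. 35. 88.]
low_tin 0.64 [539.6 167.8] [44. 45.] 44 z 58.7 [  8. 118. 104.]
low_tin 0.61 [ 470.7 -264.3] [47. 44.] 90 z 70.8 [95. 95. 84.]
block ((583.970703125, -19.11264419555664), (36.0540771484375, 109.94253540039062), 3.120091199874878)
t 19.05 at [582.6 -18.9 152.8] phi 3.7 F [-0.5  0.5 -0. ] g 0.65
  cm [-0.04  0.19 14.08] twist -0.1
```

View pics/w2.png

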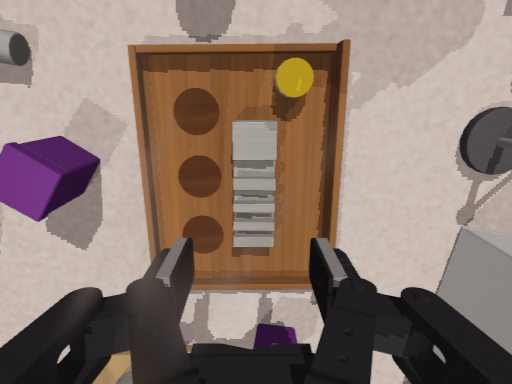

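View pics/t1.png

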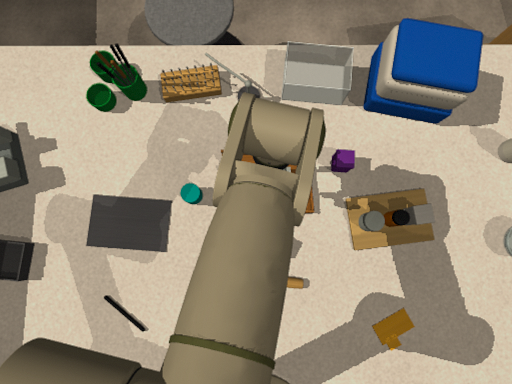

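The wrist view shows the caddy with only the block at (255,183) and the untouched wax pot at (295,77). The row is empty and the stains show at (196,111), (200,176) and (203,234). The top view shows all three containers upright on the board at (372,221), (401,217) and (423,214). Now I take the block.

Request:
step_arm(plan="0 0.2 4 0 65;0 0.2 8 0 65;0 0.2 11 0 65;0 0.2 13 0 65;0 0.2 13.5 0 65;0 0.2 13.5 0 65;0 0.2 13.5 0 65", grip_force=90)

```text
time_s: 19.75
eef_pos: [585.4, -18.4, 19.0]
ee_rot: [0.001, 0.684, 0.73, 0.001]
force: [0.3, -0.7, 1.2]
grip_width: 0.652
```

```bash
python3 go.py 584.5 -19.2 12 3.8
```

```text
t 19.75 at [585.4 -18.4  19. ] phi 3.8 F [ 0.3 -0.7  1.2] g 0.65
  cm [-0.08 -0.1   0.7 ] twist -0.0
```

Request:
step_arm(plan="-0.05 -0.05 0.4 0 65;-0.05 -0.05 0.75 0 65;-0.05 -0.05 0.75 0 50;-0.05 -0.05 0.75 0 35;-0.05 -0.05 0.75 0 25;-0.05 -0.05 0.75 0 25;-0.05 -0.05 0.75 0 25;-0.05 -0.05 0.75 0 25")

```text
time_s: 20.55
eef_pos: [584.6, -18.7, 10.8]
ee_rot: [0.0, 0.684, 0.73, 0.0]
force: [-1.4, -0.2, 5.9]
grip_width: 0.397
```

Request:
step_arm(plan="0 0 -0.5 0 25;0 0 -2 0 25;0 0 -5 0 25;0 0 -8 0 25;0 0 -10 0 25;0 0 -10 0 25;0 0 -10 0 25")

```text
time_s: 21.25
eef_pos: [583.6, -18.5, 109.6]
ee_rot: [-0.001, 0.684, 0.73, -0.0]
force: [-0.9, 0.1, -8.3]
grip_width: 0.398
```

```bash
python3 go.py 470 330 112 -4.3; python3 - <<'E'
from h import *
p,d,i,W=cap('wrist'); cv2.imwrite('pics/w3.png',p[:,:,::-1])
E
```

```text
t 21.25 at [583.6 -18.5 109.6] phi 3.8 F [-0.9  0.1 -8.3] g 0.4
  cm [35.52 -9.05 -0.22] twist 8.1
```

View pics/w3.png

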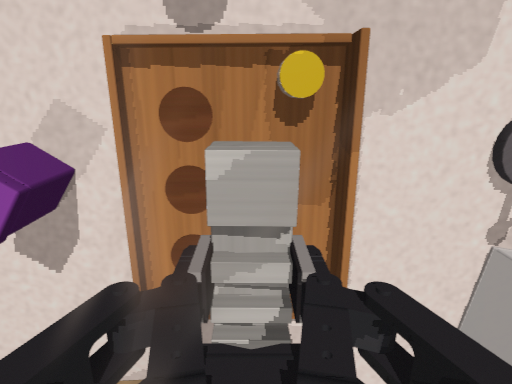

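The block is held level at (250,270) in the wrist view and the wax pot has not moved. Now to the plate.

Request:
step_arm(plan="3 -0.8 0 1 25;7 -1.8 0 2 25;11 -2.8 0 3 25;15 -3.8 0 4 25;19 -4.8 0 5 25;23 -5.9 0 6 25;27 -6.9 0 7 25;31 -7.9 0 8.1 25;34 -8.7 0 8.1 25;35.5 -9.05 0 8.1 25")

```text
time_s: 22.3
eef_pos: [468.7, 331.5, 108.6]
ee_rot: [-0.001, 0.733, 0.681, -0.001]
force: [-0.1, -1.8, -7.6]
grip_width: 0.399
```

Request:
step_arm(plan="0 0 0 0 25;0 0 0 0 25;0 0 1 0 25;0 0 1 0 25")

```text
time_s: 22.7
eef_pos: [470.3, 328.3, 98.4]
ee_rot: [-0.0, 0.734, 0.679, -0.002]
force: [-0.8, 0.0, -7.5]
grip_width: 0.395
```

```bash
python3 - <<'E'
from h import *
p,d,i,W=cap('wrist'); cv2.imwrite('pics/w4.png',p[:,:,::-1]); x,y,z=W[...,0],W[...,1],W[...,2]
def rect(m,n):
    m=m.astype(np.uint8);k,l,st,c=cv2.connectedComponentsWithStats(m); m=l==1+st[1:,4].argmax()
    r=cv2.minAreaRect(W[m][:,:2].astype(np.float32)); print(n,r)
rect((z>110)&(z<135)&(np.hypot(x-470,y-330)<75),'block')
g=p.astype(int).sum(2); rect((z<9)&(z>-4)&(g<300)&(abs(x-470)<90)&(abs(y-330)<130),'plate')
p,d,i,W=cap('top'); x,y,z=W[...,0],W[...,1],W[...,2]
E
python3 go.py 470 330 8 -4.3
```

```text
block ((470.8139953613281, 338.14129638671875), (94.37602233886719, 59.224830627441406), 69.95941162109375)
plate ((468.1256103515625, 346.8905029296875), (168.34548950195312, 130.70376586914062), 86.2365951538086)
t 22.8 at [470.8 328.9  99.7] phi -4.4 F [ 0.4  0.  -8. ] g 0.4
  cm [ 0.11 -0.08  9.17] twist -0.1
```

View pics/w4.png

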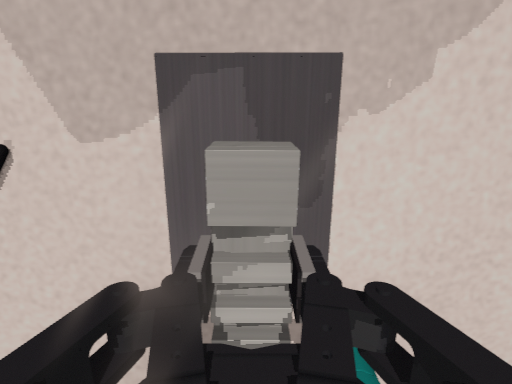

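The block hangs over the plate's middle, parallel to its edges (plate x 160–340 px, block 205–300 px). Lower it.

Request:
step_arm(plan="0.1 -0.1 3 0 25;0.1 -0.1 6 0 25;0.1 -0.1 8 0 25;0.1 -0.1 8.8 0 25;0.1 -0.1 8.8 0 25;0.1 -0.1 8.8 0 25;0.1 -0.1 8.8 0 25")

```text
time_s: 23.5
eef_pos: [470.5, 331.0, 13.6]
ee_rot: [0.0, 0.733, 0.68, 0.001]
force: [0.1, 0.7, -6.9]
grip_width: 0.399
```

```bash
python3 go.py 469.5 330.5 6.8 -4.3
```

```text
t 23.5 at [470.5 331.   13.6] phi -4.3 F [ 0.1  0.7 -6.9] g 0.4
  cm [-0.06 -0.1   0.68] twist -0.0
```

Request:
step_arm(plan="-0.05 -0.1 0.3 0 25;-0.05 -0.1 0.6 0 25;-0.05 -0.1 0.65 0 25;-0.05 -0.1 0.65 0 25;-0.05 -0.1 0.65 0 25")

```text
time_s: 24.0
eef_pos: [468.8, 330.4, 6.8]
ee_rot: [0.0, 0.733, 0.68, 0.0]
force: [-3.5, -2.1, 5.0]
grip_width: 0.401
```

Request:
step_arm(plan="0 0 0 0 50;0 0 0 0 65;0 0 0 0 70;0 0 0 0 70;0 0 -2 0 70;0 0 -6 0 70;0 0 -10 0 70;0 0 -14 0 70;0 0 -14 0 70", grip_force=40)

```text
time_s: 24.9
eef_pos: [470.9, 331.4, 151.3]
ee_rot: [0.002, 0.733, 0.68, 0.005]
force: [0.4, -0.3, -0.7]
grip_width: 0.696
```

```bash
python3 go.py 472 -267 150 7.4; python3 - <<'E'
from h import *
p,d,i,W=cap('wrist'); cv2.imwrite('pics/w5.png',p[:,:,::-1]); x,y,z=W[...,0],W[...,1],W[...,2]
def rect(m,n):
    m=m.astype(np.uint8);k,l,st,c=cv2.connectedComponentsWithStats(m); m=l==1+st[1:,4].argmax()
    r=cv2.minAreaRect(W[m][:,:2].astype(np.float32)); print(n,r)
rect((z>15)&(z<40)&(np.hypot(x-470,y-330)<75),'block')
E
```

```text
t 24.9 at [470.9 331.4 151.3] phi -4.3 F [ 0.4 -0.3 -0.7] g 0.7
  cm [-59.66   4.63  -0.11] twist -11.7
block ((467.7264404296875, 329.79351806640625), (109.77409362792969, 36.06216812133789), 85.2779769897461)
```

View pics/w5.png

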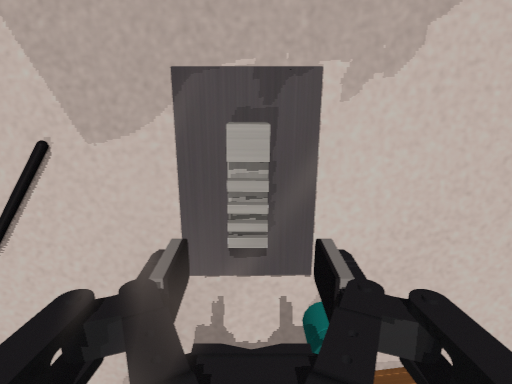

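The block sits centred and parallel on the plate: block centre (247,185) px between the plate's edges at 176 and 318. Measured centre is (467.7, 329.8), yaw about 85°. I bring the containers back, starting with the low tin.

Request:
step_arm(plan="-5 0.4 0 -11.7 100;-10 0.8 0 -11.7 100;-15 1.2 0 -11.7 100;-20 1.6 0 -11.7 100;-25 2 0 -11.7 100;-30 2.4 0 -11.7 100;-35 2.8 0 -11.7 100;-40 3.2 0 -11.7 100;-45 3.5 0 -11.7 100;-50 3.8 0 -11.7 100")

```text
time_s: 25.95
eef_pos: [468.0, -168.3, 144.6]
ee_rot: [-0.001, 0.66, 0.751, -0.0]
force: [0.2, 1.0, -0.1]
grip_width: 1.003
```

Request:
step_arm(plan="-4 -0.2 0 0 100;-7 -0.3 0 0 100;-7 -0.3 0 0 100;-7 -0.3 0 0 100;-7 -0.3 0 0 100")

```text
time_s: 26.45
eef_pos: [474.6, -235.1, 145.1]
ee_rot: [-0.001, 0.66, 0.751, 0.0]
force: [0.5, -0.7, 0.9]
grip_width: 1.004
```

```bash
python3 go.py 470.6 -265.1 100 7.4
```

```text
t 26.45 at [ 474.6 -235.1  145.1] phi 7.4 F [ 0.5 -0.7  0.9] g 1.0
  cm [-2.93 -0.78  4.51] twist 0.0
```

Request:
step_arm(plan="-2.9 -0.8 0 0 100;-2.9 -0.8 0 0 100;-2.9 -0.8 3 0 100;-2.9 -0.8 5 0 100;-2.9 -0.8 5 0 100;-2.9 -0.8 5 0 100")

```text
time_s: 27.05
eef_pos: [470.9, -265.3, 96.3]
ee_rot: [0.0, 0.66, 0.751, 0.0]
force: [-0.2, -0.2, 0.3]
grip_width: 1.002
```

```bash
python3 go.py 470.6 -265.1 44 7.4
```

```text
t 27.05 at [ 470.9 -265.3   96.3] phi 7.4 F [-0.2 -0.2  0.3] g 1.0
  cm [ 0.03 -0.03  5.23] twist 0.0
```

Request:
step_arm(plan="0 0 3 0 100;0 0 5 0 100;0 0 5.2 0 100;0 0 5.2 0 100;0 0 5.2 0 70;0 0 5.2 0 50;0 0 5.2 0 35;0 0 5.2 0 35;0 0 5.2 0 35;0 0 5.2 0 35")

```text
time_s: 28.05
eef_pos: [471.0, -266.4, 44.9]
ee_rot: [0.001, 0.66, 0.751, 0.0]
force: [-1.8, 0.6, 6.1]
grip_width: 0.548
```

Request:
step_arm(plan="0 0 -1 0 35;0 0 -4 0 35;0 0 -8 0 35;0 0 -11 0 35;0 0 -11 0 35")

```text
time_s: 28.55
eef_pos: [472.0, -267.2, 158.5]
ee_rot: [0.004, 0.66, 0.751, -0.0]
force: [-0.5, -0.4, -1.8]
grip_width: 0.546
```

```bash
python3 go.py 532.4 39.9 150 4
```

```text
t 28.55 at [ 472.  -267.2  158.5] phi 7.4 F [-0.5 -0.4 -1.8] g 0.55
  cm [29.69  9.93  0.72] twist 3.4
```

Request:
step_arm(plan="3 1 0 3.4 35;7 2.3 0 3.4 35;11 3.7 0 3.4 35;15 5 0 3.4 35;19 6.4 0 3.4 35;23 7.7 0 3.4 35;27 9 0 3.4 35;29.6 9.9 0 3.4 35;29.6 9.9 0 3.4 35;29.6 9.9 0 3.4 35")

```text
time_s: 29.55
eef_pos: [530.4, 40.4, 153.2]
ee_rot: [-0.0, 0.682, 0.732, -0.0]
force: [-1.4, -0.3, -1.9]
grip_width: 0.545
```

Request:
step_arm(plan="0 0 3 0 35;0 0 6 0 35;0 0 8.5 0 35;0 0 9.5 0 35;0 0 10 0 35;0 0 10 0 35;0 0 10 0 35")

```text
time_s: 30.25
eef_pos: [531.5, 39.9, 54.8]
ee_rot: [0.001, 0.682, 0.731, 0.001]
force: [-0.1, -0.1, -1.3]
grip_width: 0.545
```

```bash
python3 go.py 532.4 39 41 4
```

```text
t 30.25 at [531.5  39.9  54.8] phi 3.9 F [-0.1 -0.1 -1.3] g 0.54
  cm [-0.09  0.08  1.38] twist -0.1
```

Request:
step_arm(plan="-0.1 0.05 0.7 0 35;-0.1 0.05 1.1 0 35;-0.1 0.05 1.3 0 35;-0.1 0.05 1.4 0 35;-0.1 0.05 1.4 0 35")

```text
time_s: 30.75
eef_pos: [531.3, 39.2, 40.9]
ee_rot: [-0.0, 0.682, 0.731, -0.0]
force: [-7.2, -0.2, 12.5]
grip_width: 0.542
```

Request:
step_arm(plan="0 0 0 0 70;0 0 0 0 100;0 0 0 0 100;0 0 0 0 100;0 0 -3 0 100;0 0 -7 0 100;0 0 -11 0 100;0 0 -11 0 100")

```text
time_s: 31.55
eef_pos: [533.7, 39.0, 154.7]
ee_rot: [0.004, 0.682, 0.731, 0.003]
force: [0.5, 0.7, -0.1]
grip_width: 0.998
```

```bash
python3 go.py 477.5 -320.9 150 7.4
```

```text
t 31.55 at [533.7  39.  154.7] phi 4.0 F [ 0.5  0.7 -0.1] g 1.0
  cm [-35.51  -8.11   0.47] twist -3.4
```

Request:
step_arm(plan="-5 -1.1 0 -3.4 100;-9 -2 0 -3.4 100;-14 -3.2 0 -3.4 100;-19 -4.3 0 -3.4 100;-24 -5.5 0 -3.4 100;-29 -6.6 0 -3.4 100;-33 -7.5 0 -3.4 100;-35.5 -8.1 0 -3.4 100;-35.5 -8.1 0 -3.4 100;-35.5 -8.1 0 -3.4 100")

```text
time_s: 32.55
eef_pos: [474.9, -320.3, 149.0]
ee_rot: [-0.001, 0.661, 0.751, 0.0]
force: [-0.2, -0.1, -0.2]
grip_width: 0.998
```

Request:
step_arm(plan="0 0 2 0 100;0 0 4 0 100;0 0 4 0 100;0 0 4 0 100")

```text
time_s: 32.95
eef_pos: [475.5, -319.7, 110.1]
ee_rot: [-0.0, 0.66, 0.751, 0.0]
force: [-0.6, -0.5, 0.5]
grip_width: 1.0
```

```bash
python3 go.py 477.5 -320.9 46.6 7.4
```

```text
t 32.95 at [ 475.5 -319.7  110.1] phi 7.4 F [-0.6 -0.5  0.5] g 1.0
  cm [-0.15  0.18  6.35] twist 0.0
```

Request:
step_arm(plan="-0.1 0.15 3 0 100;-0.1 0.15 5.5 0 100;-0.1 0.15 6.4 0 100;-0.1 0.15 6.4 0 100;-0.1 0.15 6.4 0 70;-0.1 0.15 6.4 0 50;-0.1 0.15 6.4 0 30;-0.1 0.15 6.4 0 30;-0.1 0.15 6.4 0 30;-0.1 0.15 6.4 0 30")

```text
time_s: 33.95
eef_pos: [477.1, -321.6, 46.8]
ee_rot: [0.001, 0.66, 0.751, -0.0]
force: [-1.4, 0.2, 6.5]
grip_width: 0.435
```

Request:
step_arm(plan="0 0 -1 0 30;0 0 -4 0 30;0 0 -8 0 30;0 0 -11 0 30;0 0 -11 0 30")

```text
time_s: 34.45
eef_pos: [478.0, -322.6, 160.6]
ee_rot: [0.004, 0.66, 0.751, -0.0]
force: [1.0, -0.1, -1.9]
grip_width: 0.432
```

```bash
python3 go.py 534.3 -20.3 150 4
```

```text
t 34.45 at [ 478.  -322.6  160.6] phi 7.4 F [ 1.  -0.1 -1.9] g 0.43
  cm [29.26  9.45  0.92] twist 3.4
```

Request:
step_arm(plan="3 1 0 3.4 30;7 2.3 0 3.4 30;11 3.6 0 3.4 30;15 4.9 0 3.4 30;19 6.2 0 3.4 30;23 7.4 0 3.4 30;27 8.7 0 3.4 30;29.2 9.5 0 3.4 30;29.2 9.5 0 3.4 30;29.2 9.5 0 3.4 30")

```text
time_s: 35.45
eef_pos: [533.2, -19.4, 155.2]
ee_rot: [-0.0, 0.682, 0.731, -0.0]
force: [-0.7, -0.9, -1.5]
grip_width: 0.433
```

Request:
step_arm(plan="0 0 3 0 30;0 0 6 0 30;0 0 8.5 0 30;0 0 10 0 30;0 0 10.5 0 30;0 0 10.5 0 30;0 0 10.5 0 30")

```text
time_s: 36.15
eef_pos: [534.0, -20.1, 51.5]
ee_rot: [0.001, 0.682, 0.731, 0.0]
force: [-0.6, -0.3, -1.8]
grip_width: 0.431
```

```bash
python3 go.py 534.3 -21 42.8 4
```

```text
t 36.15 at [534.  -20.1  51.5] phi 3.9 F [-0.6 -0.3 -1.8] g 0.43
  cm [-0.09  0.03  0.87] twist -0.1
```

Request:
step_arm(plan="-0.1 0 0.4 0 30;-0.1 0 0.7 0 30;-0.1 0 0.85 0 30;-0.1 0 0.9 0 30;-0.1 0 0.9 0 30")

```text
time_s: 36.65
eef_pos: [533.7, -20.6, 42.8]
ee_rot: [0.0, 0.682, 0.731, -0.0]
force: [-5.1, 0.3, 10.4]
grip_width: 0.432
```

Request:
step_arm(plan="0 0 0 0 70;0 0 0 0 100;0 0 0 0 100;0 0 0 0 100;0 0 -3 0 100;0 0 -7 0 100;0 0 -11 0 100;0 0 -11 0 100")

```text
time_s: 37.45
eef_pos: [535.9, -21.1, 156.8]
ee_rot: [0.004, 0.682, 0.731, 0.002]
force: [0.2, 0.2, -1.7]
grip_width: 1.0
```

```bash
python3 go.py 486 -376.3 150 7.4
```

```text
t 37.45 at [535.9 -21.1 156.8] phi 4.0 F [ 0.2  0.2 -1.7] g 1.0
  cm [-35.09  -7.44   0.72] twist -3.4
```

Request:
step_arm(plan="-5 -1 0 -3.4 100;-9 -1.9 0 -3.4 100;-14 -2.9 0 -3.4 100;-19 -4 0 -3.4 100;-24 -5 0 -3.4 100;-29 -6.1 0 -3.4 100;-33 -7 0 -3.4 100;-35.1 -7.4 0 -3.4 100;-35.1 -7.4 0 -3.4 100;-35.1 -7.4 0 -3.4 100")

```text
time_s: 38.45
eef_pos: [483.9, -375.3, 150.9]
ee_rot: [-0.001, 0.66, 0.751, 0.0]
force: [0.6, 0.2, 0.1]
grip_width: 0.999
```

Request:
step_arm(plan="0 0 2 0 100;0 0 4 0 100;0 0 4 0 100;0 0 4 0 100")

```text
time_s: 38.85
eef_pos: [484.5, -374.9, 112.2]
ee_rot: [-0.0, 0.66, 0.751, 0.0]
force: [-0.3, 0.1, 0.1]
grip_width: 1.0
```

```bash
python3 go.py 486 -376.3 56.5 7.4
```

```text
t 38.85 at [ 484.5 -374.9  112.2] phi 7.4 F [-0.3  0.1  0.1] g 1.0
  cm [-0.16  0.13  5.57] twist 0.0
```

Request:
step_arm(plan="-0.1 0.1 3 0 100;-0.1 0.1 5 0 100;-0.1 0.1 5.6 0 100;-0.1 0.1 5.6 0 100;-0.1 0.1 5.6 0 70;-0.1 0.1 5.6 0 50;-0.1 0.1 5.6 0 30;-0.1 0.1 5.6 0 30;-0.1 0.1 5.6 0 30;-0.1 0.1 5.6 0 30")

```text
time_s: 39.85
eef_pos: [485.5, -377.1, 56.9]
ee_rot: [0.001, 0.66, 0.751, -0.0]
force: [-0.6, 0.8, 5.7]
grip_width: 0.51
```

Request:
step_arm(plan="0 0 -1 0 30;0 0 -4 0 30;0 0 -8 0 30;0 0 -10 0 30;0 0 -10 0 30")

```text
time_s: 40.35
eef_pos: [486.1, -377.6, 159.4]
ee_rot: [0.003, 0.66, 0.751, -0.0]
force: [-0.4, 0.5, -1.4]
grip_width: 0.509
```

```bash
python3 go.py 539.5 -76.5 150 7
```

```text
t 40.35 at [ 486.1 -377.6  159.4] phi 7.4 F [-0.4  0.5 -1.4] g 0.51
  cm [29.19  9.16  0.82] twist 0.4
```

Request:
step_arm(plan="3 0.9 0 0.4 30;7 2.2 0 0.4 30;11 3.4 0 0.4 30;15 4.7 0 0.4 30;19 6 0 0.4 30;23 7.2 0 0.4 30;27 8.5 0 0.4 30;29.1 9.15 0 0.4 30;29.1 9.15 0 0.4 30;29.1 9.15 0 0.4 30")

```text
time_s: 41.35
eef_pos: [538.2, -76.3, 154.9]
ee_rot: [-0.001, 0.663, 0.749, -0.0]
force: [-0.8, -0.0, -0.6]
grip_width: 0.507
```

Request:
step_arm(plan="0 0 3 0 30;0 0 6 0 30;0 0 8.5 0 30;0 0 9 0 30;0 0 9.4 0 30;0 0 9.4 0 30;0 0 9.4 0 30")

```text
time_s: 42.05
eef_pos: [539.2, -76.8, 62.8]
ee_rot: [0.001, 0.663, 0.749, 0.0]
force: [-0.3, 0.5, -1.0]
grip_width: 0.504
```

```bash
python3 go.py 539.5 -77 52.9 7
```

```text
t 42.05 at [539.2 -76.8  62.8] phi 6.9 F [-0.3  0.5 -1. ] g 0.5
  cm [-0.02  0.03  0.99] twist -0.1
```

Request:
step_arm(plan="0 0 0.5 0 30;0 0 0.8 0 30;0 0 0.95 0 30;0 0 1 0 30;0 0 1 0 30")

```text
time_s: 42.55
eef_pos: [538.7, -76.4, 52.9]
ee_rot: [0.0, 0.663, 0.749, -0.0]
force: [-5.7, 1.4, 12.1]
grip_width: 0.506
```

Request:
step_arm(plan="0 0 0 0 70;0 0 0 0 100;0 0 0 0 100;0 0 0 0 100;0 0 -3 0 100;0 0 -7 0 100;0 0 -10 0 100;0 0 -12 0 100;0 0 -14 0 100")

```text
time_s: 43.45
eef_pos: [538.6, -76.4, 192.8]
ee_rot: [0.0, 0.663, 0.749, 0.0]
force: [0.2, 0.7, 0.5]
grip_width: 1.001
```

Request:
step_arm(plan="-5 -2 -3 0 100;-10 -6 -3 0 100;-15 -10 -3 0 100;-20 -14 -3 0 100;-24 -17 -3 0 100;-28 -20 -3 0 100;-28 -20 -3 0 100;-28 -20 -3 0 100;-28 -20 -3 0 100;-28 -20 -3 0 100")

```text
time_s: 44.45
eef_pos: [374.6, -377.7, 221.7]
ee_rot: [-0.0, 0.663, 0.749, 0.0]
force: [0.1, 0.2, -0.3]
grip_width: 1.004
```

```bash
python3 - <<'E'
from h import *
print(readout.sense()['eef_pos'])
for n in ['top','scene']:
    p,d,i,W=cap(n); x,y,z=W[...,0],W[...,1],W[...,2]
    cv2.imwrite(f'pics/{n}9.png',p[:,:,::-1])
    W0=np.load(n+'0.npz')['W']
    def rect(W,m):
        m=m.astype(np.uint8);k,l,st,c=cv2.connectedComponentsWithStats(m); m=l==1+st[1:,4].argmax()
        q=W[m]; r=cv2.minAreaRect(q[:,:2].astype(np.float32)); return np.round(r[0],1),np.round(r[1]),round(r[2]),np.round(np.median(q[:,2]),1)
    for o,c,zt in [('sq',(540,-75),78),('jar',(535,-20),88),('low',(532,40),67),('wax',(612,71),31)]:
        for V in (W0,W):
            a,b,e=V[...,0],V[...,1],V[...,2]
            print(n,o,*rect(V,(np.hypot(a-c[0],b-c[1])<34)&(abs(e-zt)<5)))
    print(n,'block',*rect(W,(z>15)&(z<40)&(np.hypot(x-470,y-330)<75)))
    g=p.astype(int).sum(2); m=(z<35)&(z>1.5)&(abs(x-470)<85)&(abs(y-330)<125)&((g<330)|(z>12))
    print(n,'plate',*rect(W,m))
E
```

```text
[ 374.55880383 -377.66995051  221.65562079]
top sq [540.3 -75.6] [44. 44.] 8 78.4
top sq [539.9 -75.1] [44. 44.] 8 78.7
top jar [534.4 -20.4] [35. 35.] 1 88.9
top jar [534.4 -20.4] [35. 35.] 90 88.6
top low [532.5  40.5] [45. 45.] 0 66.8
top low [532.5  40.4] [46. 45.] 0 66.5
top wax [611.8  70.4] [28. 27.] 53 31.5
top wax [611.8  70.3] [27. 28.] 29 31.6
top block [470.5 328.6] [111.  36.] 85 29.3
top plate [469.7 329.7] [204. 130.] 86 5.4
scene sq [540.1 -74.6] [45. 44.] 7 78.0
scene sq [538.7 -74.4] [45. 43.] 9 78.0
scene jar [535.2 -20. ] [36. 35.] 29 87.9
scene jar [535.4 -18.8] [36. 33.] 32 87.9
scene low [533.2  39.7] [46. 47.] 22 66.1
scene low [532.4  41. ] [45. 46.] 68 66.0
scene wax [611.6  69.8] [30. 28.] 31 30.8
scene wax [611.6  70.6] [29. 29.] 84 31.1
scene block [469.6 328.9] [110.  40.] 85 27.8
scene plate [467.4 330.6] [204. 140.] 85 4.6
```

View pics/top9.png

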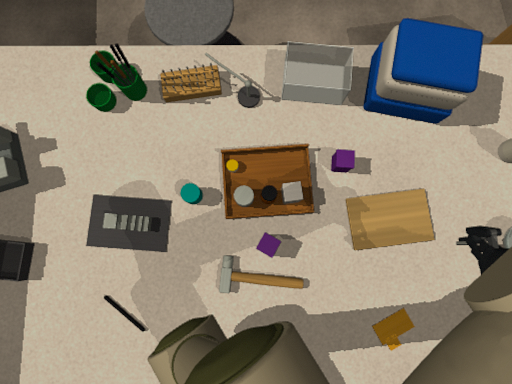

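The final top view shows the three containers back in the row at (292,191), (269,194) and (244,196), the wax pot at (232,165), and the block in the middle of the plate at (130,222). The board is empty and the arm is clear. Handing in.

```bash
python3 -c "
from rig import workorder; print(workorder.finish_job())"
```

```text
the job is handed in; nothing more can be done
None
```

I stood the square tin, jar and low tin on the board, set the block in the middle of the plate, and put each container back on its own spot. I then parked the arm clear and handed the job in at about 44.6 s; no verdict was reported.

Last checks, from the top and scene cameras:
- **Containers:** all three stand upright, within about 1.5 mm of where they stood at the start.
- **Block:** it lies flat, about 1–3 mm from the plate's centre and within about 1° of its length.
- **Wax pot:** it moved less than 1 mm by the images.
- **Disagreements:** the wrist camera read 1–3 mm lower in x than the top camera, which is close to the stated calibration error. In a check partway through, with the arm in view, the network labelled a piece of the caddy as a second jar. I ignored it, and no check failed.

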